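# Find the tin with the metal nose ballast by its weight

### The job

The model helicopter needs its metal nose weight, and only the heft tells which of the two identical tins on the green cutting mat holds it. Lift the left-hand tin about 5 cm off the mat and set it back, then lift the right-hand tin likewise to compare their weights. Finish while holding the heavier tin in the gripper, upright and still, with its underside about 10 cm above the middle of the round turntable, the lighter tin left standing on the mat and the other bench clutter left alone.

Things in the scene. Friction and masses are not known exactly. Their poses are not given: they have to be found in the camera images.
- tin_left_center (a point): centre of the left-hand tin (the one at larger y): closed rigid tin of bare metal with a slip lid, 80 mm long (its x), 54 mm wide (its y), 46 mm tall. This point is its centre, 23 mm above its underside, z up. On the mat, its long side within 0.65 rad of world x; at least 30 mm stays clear beside the middle of both long sides
- tin_right_center (a point): centre of the right-hand tin (at smaller y), outwardly identical: closed rigid tin of bare metal with a slip lid, 80 mm long (its x), 54 mm wide (its y), 46 mm tall. This point is its centre, 23 mm above its underside, z up. On the mat, its long side within 0.65 rad of world x; at least 30 mm stays clear beside the middle of both long sides
- tin_left: the left-hand tin; origin at the centre of its underside. Either tin may be the heavy one; they differ by at least 0.2 kg, and neither weighs over 0.6 kg. The slug inside has 1.5 mm of play
- tin_right: the right-hand tin; origin at the centre of its underside. Weight: see tin_left
- mat: fixed green cutting mat with a fine white grid, 220 mm (its x) by 300 mm (its y), 3 mm thick, flat on the table; origin at the centre of its underside, z up. It lies left or right on the table, the turntable on the other side
- turntable_top (a point): centre of the top face of the fixed white round painting turntable, 180 mm across, 30 mm high, four bits of yellow tape on it; z up
- dropper: bystander: small blue dropper bottle, 24 mm across, 60 mm tall, on the mat's far edge; origin at the centre of its underside
- paint_pot: bystander: small grey paint pot, 30 mm across, 36 mm tall, on the mat's near edge; origin at the centre of its underside
- primer: bystander: white bottle with black cap, 44 mm across, 100 mm tall; origin at the centre of its underside
- jar: bystander: paint jar with a red lid, 48 mm across, 50 mm tall; origin at the centre of its underside
- brush: bystander: brush lying flat beyond the mat and turntable, 160 mm long along its own x axis
- driver: bystander: screwdriver lying flat beyond the mat and turntable, 150 mm long along its own x axis
- wheel: bystander: rubber model wheel lying flat, 44 mm across, 16 mm thick; origin at the centre of its underside
Not all that is in view belongs to the job. Leave any orange or red look-alike of the tin_left alone.

How it is judged (in metres and radians):
On the way, in this order (a step that is already met when the one before it is completed fails the run):
1. the left-hand tin is held clear of the mat, at least 3 cm up, the right-hand one standing (z of tin_left_center in the frame of mat above 0.056 m and contact force between tin_left and the fingers above 0.5 N and z of tin_right_center in the frame of mat between 0.02 and 0.032 m and angle between tin_right_center's own z axis and vertical below 0.1 rad), for 0.2 s.
2. the left-hand tin stands on the mat again, let go (z of tin_left_center in the frame of mat between 0.02 and 0.032 m and angle between tin_left_center's own z axis and vertical below 0.1 rad and contact force between tin_left and the fingers below 0.1 N and contact force between tin_left and mat above 0.5 N), for 0.2 s.
3. the right-hand tin is held clear of the mat, at least 3 cm up, the left-hand one standing (z of tin_right_center in the frame of mat above 0.056 m and contact force between tin_right and the fingers above 0.5 N and z of tin_left_center in the frame of mat between 0.02 and 0.032 m and angle between tin_left_center's own z axis and vertical below 0.1 rad), for 0.2 s.
At the end, for the whole second after the job is handed in: The heavier tin is held by the fingers, still, within 15 degrees of upright, its centre within 35 mm sideways of the turntable's middle and its underside 6 to 16 cm above the turntable; the lighter tin stands upright, at rest and let go on the mat (told by its weight on the mat, under 2.6 N) (((horizontal distance between tin_left_center and turntable_top below 0.035 m and z of tin_left_center in the frame of turntable_top between 0.083 and 0.183 m and angle between tin_left_center's own z axis and vertical below 0.26 rad and linear speed of tin_left below 0.03 m/s and contact force between tin_left and the fingers above 0.5 N and (z of tin_right_center in the frame of mat between 0.02 and 0.032 m and angle between tin_right_center's own z axis and vertical below 0.1 rad) and linear speed of tin_right below 0.02 m/s and contact force between tin_right and the fingers below 0.1 N and contact force between tin_right and mat between 0.7 and 2.6 N) or (horizontal distance between tin_right_center and turntable_top below 0.035 m and z of tin_right_center in the frame of turntable_top between 0.083 and 0.183 m and angle between tin_right_center's own z axis and vertical below 0.26 rad and linear speed of tin_right below 0.03 m/s and contact force between tin_right and the fingers above 0.5 N and (z of tin_left_center in the frame of mat between 0.02 and 0.032 m and angle between tin_left_center's own z axis and vertical below 0.1 rad) and linear speed of tin_left below 0.02 m/s and contact force between tin_left and the fingers below 0.1 N and contact force between tin_left and mat between 0.7 and 2.6 N))); the arm keeps its last pose, push and grip.
It fails at once if a tin is tipped more than 35 degrees (angle between any of tin_left_center, tin_right_center's own z axis and vertical above 0.61 rad).
It fails at once if a bystander is pushed more than 3 cm or knocked over (distance of any of dropper, paint_pot, primer, jar, brush, driver, wheel from where it was at the start of the episode above 0.03 m or angle between any of dropper, paint_pot, primer, jar's own z axis and vertical above 0.7 rad).
It also fails if it takes over 72 s, if anything falls off the work surface, if the arm or the gripper's body presses on something with over 40 N, if the wrist force passes 120 N, or if a joint passes its speed limit or range.

### The arm

A 6-joint arm with a two-finger parallel gripper is mounted at the origin on the work surface. World frame = base frame: x ahead of the robot, y to its left, z up, the work surface at z = 0. Lengths are in m, angles in degrees, forces in N, time in s.
With the tool pointing down it reaches from about 0.275 to 0.85 m from the base axis. Payload 19 kg.
Tool frame: the origin (TCP) lies at the very end of the fingers, on their centre line; the grasp point (between the pads) lies 19 mm behind it (env.hold_point_z is the distance from the TCP to the grasp point, in m); z points along the fingers, x is the direction in which the jaws open and shut, and the axes are right-handed (so a half turn about z gives the same grasp; the last joint's range is limited). The gripper opens to 85 mm and grips with 20 to 120 N. Pads are 22 mm wide; open, the fingers measure 114 mm over their backs; the gripper's body (76 mm by 85 mm) begins 54 mm behind the grasp point. The pads swing forward as they close: fully open they stand 13 mm farther back than shut.
Start: joints at [69.099, 8.623, 82.357, -0, 89.026, -7.678], TCP at [0.132, 0.56, 0.231] pointing down, gripper open.
Joint ranges: [-160.23, 160.23], [-39.13, 120.54], [6.94, 153.29], [-79.49, 259.48], [9.18, 160.14], [-161.06, 161.06]. Speed limits (degrees/s): [108.29, 108.29, 127.2, 172.46, 172.46, 172.46].

### API

Orientations are given as [roll, pitch, yaw] about the fixed x, y, z axes, in that order (R = Rz(yaw) Ry(pitch) Rx(roll)).
In Python, from rig import env gives the robot as it stands.
- The arm moves only by the tool move_arm, never from a script. Its argument "targets" is a list of rows, each a list of 4 numbers: the shift along the tool's x, y, z in m, then the turn about the tool's z in degrees. In form: [[x, y, z, twist], ...]. A call has exactly 5 rows; each row is the pose to reach, as a shift and turn from the pose measured when the call began, along the tool's axes at that moment; what a row does not reach only later rows make up. A row lasts 1/8 s, in which the tool goes at most 62.5 mm and 10.7 degrees, less where a joint would pass 70% of its speed; a pose out of reach is approached as far as the arm can. A call with a gripper value outside its range is refused whole. "jaw" is the opening in per cent of the stroke, from 0 (shut) to 100 (fully open), set as the call begins (left out, the last holds). The fingers move at their own pace and stop on an object; the grip force is fixed at half the most. Time passes only in rows, so rows that repeat a pose let the fingers close, or fill a call up. It gives the time, the measured TCP pose, the force and the opening at its end, in the units of the state.
- env.sense(): the state, without advancing time (a new reading comes with each control period).
- env.camera(name): name is "scene" or "side" or "wrist"; returns the picture (400x640x3 uint8, blue, green, red); there is no depth.
- env.camera_info(name): a dict with "fx", "fy", "cx", "cy" (pixels), "view" (4x4, takes a point from world to camera coordinates). Camera axes: x right, y up, looking along -z (the intrinsics and any distortion apply to the point x, -y, -z); pixel columns grow to the right and rows downward; lengths in m; the calibration is good to about 2 mm. The wrist camera is an equidistant fisheye: a pixel r from the principal point sees the ray r / f radians off the axis. A picture is of the moment at which its call begins: read the wrist's pose just before it. camera_info takes no time and is no camera call; for the wrist camera it gives the pose at the moment of the call.
- env.sign_off(): hands the job in, once; it reports no verdict.
The state is a dict: "time": time; "qpos": joint angles; "qvel": joint speeds; "joint_torque": joint torques, N m; "position": TCP position; "orientation": TCP orientation; "force": force on the tool from outside, world axes, zero at the start; "moment": the same for the moment, N m; "width": opening from 0.0 (shut) to 1.0 (fully open).
Only numpy, scipy, OpenCV 4.12 (cv2) and the standard library are available. Lean on these libraries where they do the work, as an engineer would, in place of code of your own. Each camera call takes 0.05 s, during which the arm holds its last target. There are 200 camera calls.

## Working session

There is one attempt and no reset: what is moved stays moved. The work goes in short steps, Python scripts to look and compute and a tool call to move; the robot and the scene stay as the last step left them, time stands still between calls to the robot, and variables do not carry over. Pictures are saved under pics/ and viewed, about 8 in all and at most 12, crops included, and the job is handed in when it is done.

Besides the shell and the picture viewer there is one more tool, called after "Request:" by a JSON object that holds its "method" and its "body". move_arm: Moves the arm, as the interface text tells. Its arguments: {"type":"object","properties":{"targets":{"type":"array"},"jaw":{"type":"number"}},"required":["targets"]}

```bash
ls; mkdir -p pics
python3 - <<'E'
from rig import env
import cv2
print(env.sense(), env.hold_point_z)
a=env.camera("scene");b=env.camera("side")
cv2.imwrite("pics/scene0.png",a);cv2.imwrite("pics/side0.png",b)
for n in("scene","side","wrist"):print(n,env.camera_info(n))
E
```

```text
pics
{'time': 0.0, 'qpos': array([ 6.90998241e+01,  8.64904659e+00,  8.23909556e+01,  5.00880045e-04,
        8.90280765e+01, -7.67594591e+00]), 'qvel': array([-0.02754609, -0.02518506,  0.03849839,  0.08405956,  0.04811571,
        0.00841631]), 'joint_torque': array([-3.69770976e-03, -7.13067341e+01, -5.70853472e+01, -4.25638173e-04,
        9.32876137e-03, -2.96289090e-05]), 'position': array([0.13145015, 0.55952097, 0.23071221]), 'orientation': array([-1.79990410e+02,  6.74017810e-02,  7.67757668e+01]), 'force': array([-1.06999846,  0.20959564, -0.02348731]), 'moment': array([-0.03859304, -0.1026916 , -0.01383706]), 'width': 1.0017723642593566} 0.0187
scene {'fx': 449.6981440742143, 'fy': 449.6981440742143, 'cx': 314.0221328855745, 'cy': 200.25088223929518, 'view': array([[-0.5674427 ,  0.82339821, -0.00491561,  0.28233525],
       [-0.68814253, -0.47093636,  0.55197717,  0.32327312],
       [ 0.45218208,  0.31659806,  0.83384473, -1.29125416],
       [ 0.        ,  0.        ,  0.        ,  1.        ]])}
side {'fx': 503.4448943458003, 'fy': 503.4448943458003, 'cx': 329.62696194039734, 'cy': 193.57632994135906, 'view': array([[ 0.95050586, -0.31035722, -0.01473123, -0.48084107],
       [ 0.23889875,  0.69969666,  0.67331417, -0.17574543],
       [-0.19866052, -0.64350833,  0.73920973, -1.04878372],
       [ 0.        ,  0.        ,  0.        ,  1.        ]])}
wrist {'fx': 309.70691628693146, 'fy': 309.70691628693146, 'cx': 316.9364868321914, 'cy': 194.9872607892708, 'view': array([[ 2.29728147e-01,  9.73254826e-01, -1.48471421e-04,
        -5.74227423e-01],
       [-9.35033716e-01,  2.20664057e-01, -2.77523555e-01,
         3.44789644e-02],
       [-2.70068377e-01,  6.38937978e-02,  9.60718822e-01,
        -3.79609585e-01],
       [ 0.00000000e+00,  0.00000000e+00,  0.00000000e+00,
         1.00000000e+00]])}
```

View pics/scene0.png

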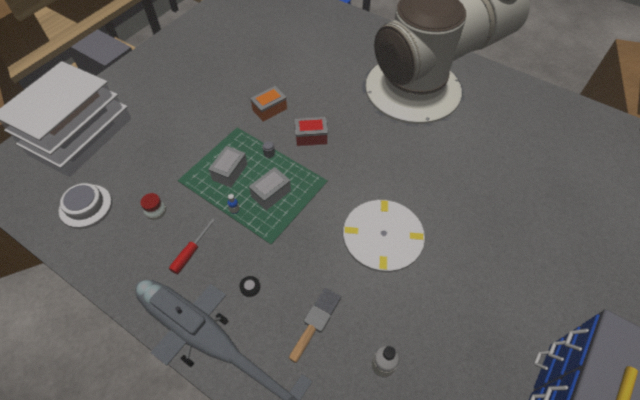

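View pics/side0.png

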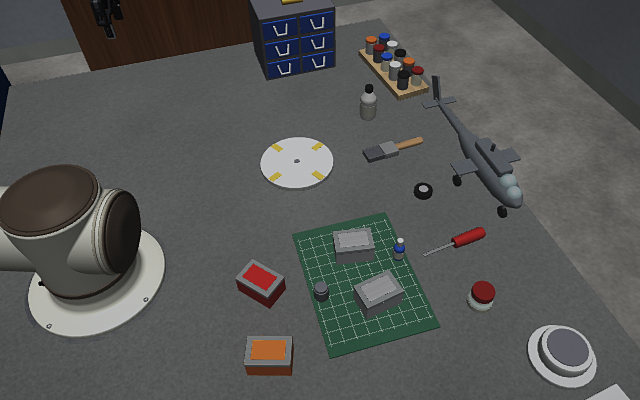

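The scene camera faces the robot and shows the mat around (253,183), the tins at (228,163) and (270,185), and the turntable at (384,234). The side camera looks toward +y: tins at (353,242), which is the left one, and (379,292), the right one. The turntable is at (297,162).

```bash
cat > h.py <<'E'
from rig import env
import cv2, numpy as np
def ray(n,uv,info=None):
    c=info or env.camera_info(n);V=c["view"];R,t=V[:3,:3],V[:3,3]
    x=(uv[0]-c["cx"])/c["fx"];y=(uv[1]-c["cy"])/c["fy"]
    if n=="wrist":
        r=np.hypot(x,y);s=np.sin(r)/r if r>1e-9 else 1;d=np.array([x*s,-y*s,-np.cos(r)])
    else:d=np.array([x,-y,-1.])
    return -R.T@t,R.T@d
def onz(n,uv,z,info=None):
    o,d=ray(n,uv,info);return o+d*(z-o[2])/d[2]
E
python3 - <<'E'
from h import *
a=cv2.imread("pics/scene0.png");b=cv2.imread("pics/side0.png")
for n,im,rois in(("scene",a,[(205,140,250,185),(245,165,295,210)]),("side",b,[(328,222,378,268),(350,266,408,320)])):
    hsv=cv2.cvtColor(im,cv2.COLOR_BGR2HSV)
    for x0,y0,x1,y1 in rois:
        m=np.zeros(im.shape[:2],np.uint8)
        sub=hsv[y0:y1,x0:x1]
        g=((sub[...,1]<60)&(sub[...,2]>115)).astype(np.uint8)*255
        m[y0:y1,x0:x1]=cv2.morphologyEx(g,cv2.MORPH_CLOSE,np.ones((5,5)))
        c=max(cv2.findContours(m,0,2)[0],key=cv2.contourArea)
        P=np.array([onz(n,p[0],.049)[:2] for p in c],np.float32)*1000
        print(n,"tin",cv2.contourArea(c),cv2.minAreaRect(P))
    g=cv2.inRange(hsv,(0,0,165),(180,60,255)) if 0 else cv2.inRange(hsv,(0,0,150),(180,255,255))
    w=np.zeros_like(g);x,y,s=(384,234,50) if n=="scene" else (297,162,46)
    w[y-s:y+s,x-s:x+s]=g[y-s:y+s,x-s:x+s]
    w=cv2.morphologyEx(w,cv2.MORPH_CLOSE,np.ones((5,5)))
    c=max(cv2.findContours(w,0,2)[0],key=cv2.contourArea)
    P=np.array([onz(n,p[0],.03)[:2] for p in cv2.convexHull(c)],np.float32)*1000
    print(n,"tt",cv2.minEnclosingCircle(P),onz(n,(384,233.5) if n=="scene" else (297,161),.03))
v=np.hstack([cv2.resize(a[120:245,170:335],None,fx=2.4,fy=2.4,interpolation=2),cv2.resize(b[205:330,285:445],None,fx=2.4,fy=2.4,interpolation=2)])
cv2.imwrite("pics/crop0.png",v)
E
```

```text
scene tin 533.5 ((529.61328125, -234.95986938476562), (64.82868194580078, 82.70369720458984), 86.76007843017578)
scene tin 587.5 ((520.2921752929688, -111.16007232666016), (59.86591339111328, 103.61366271972656), 77.18517303466797)
scene tt ((479.5030517578125, 174.07492065429688), 88.85677337646484) [0.480171   0.17593843 0.03      ]
side tin 849.0 ((530.0349731445312, -107.67144775390625), (66.0727767944336, 109.1246109008789), 86.8056869506836)
side tin 1351.0 ((531.1901245117188, -231.26507568359375), (91.44325256347656, 112.03182220458984), 71.34485626220703)
side tt ((477.80084228515625, 173.4844512939453), 89.36408996582031) [0.47872526 0.17287482 0.03      ]
```

View pics/crop0.png

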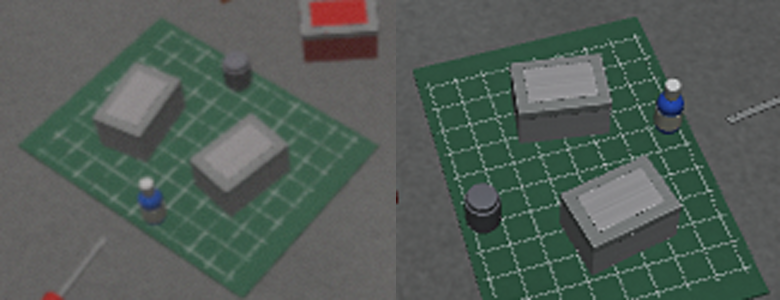

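The enlarged views show the top-face corners clearly: in the side panel, the left tin is at (511,62), (604,55), (611,98), (517,107), and the right tin at (560,203), (641,160), (681,207), (597,249). I'll project these.

Run:
```python
from h import *
S={"side":(396,285,205,dict(L=[(511,62),(604,55),(611,98),(517,107)],R=[(560,203),(641,160),(681,207),(597,249)])),
"scene":(0,170,120,dict(L=[(134,62),(184,78),(151,128),(96,113)],R=[(191,156),(247,116),(288,150),(231,190)]))}
for n,(ox,u0,v0,d) in S.items():
    for k,c in d.items():
        P=np.array([onz(n,(u0+(x-ox)/2.4,v0+y/2.4),.049)[:2] for x,y in c],np.float32)*1000
        print(n,k,P.mean(0),cv2.minAreaRect(P))
```

```text
side L [ 523.9415   -108.098915] ((524.3224487304688, -107.95430755615234), (48.84496307373047, 82.28568267822266), 77.66739654541016)
side R [ 526.4626  -239.47978] ((526.4468383789062, -240.32212829589844), (80.3188705444336, 52.777122497558594), 12.523045539855957)
scene L [ 524.15204 -231.10815] ((525.17041015625, -231.44027709960938), (74.12822723388672, 59.491363525390625), 11.297731399536133)
scene R [ 525.11536 -105.85593] ((525.41162109375, -105.38685607910156), (59.09564971923828, 73.02603149414062), 77.71619415283203)
```

Sizes agree with the spec. Left tin is at about (0.525,-0.107), yaw -12°; right tin at (0.526,-0.237), yaw +12°; turntable at (0.479,0.174). The "L" and "R" labels are swapped in the scene view only. I'm moving over the left tin.

Request:
{"method": "move_arm", "body": {"targets": [[-0.045,0.043,0,0],[-0.09,0.086,0,0],[-0.135,0.129,0,0],[-0.18,0.172,0,0],[-0.225,0.215,0,0]], "jaw": 100}}

```text
time: 0.72
position: [0.2897, 0.2895, 0.2309]
orientation: [180.0, 0.1, 76.8]
force: [0.6, -0.0, -0.8]
width: 0.996
```

```bash
cat >> h.py <<'E'
from scipy.spatial.transform import Rotation as Ro
def plan(x,y,z,yaw):
    s=env.sense();R=Ro.from_euler("xyz",s["orientation"],degrees=True).as_matrix()
    d=R.T@(np.array([x,y,z])-s["position"]);tw=(s["orientation"][2]-yaw+90)%180-90
    print("t",round(s["time"],2),"pos",s["position"].round(4),"ori",s["orientation"].round(1),"w",round(s["width"],3),"F",s["force"].round(2),"q6",s["qpos"][5].round(1))
    print("shift",d.round(4),"twist",round(tw,1))
E
python3 -c "
from h import *
plan(.525,-.107,.2,78)"
```

```text
t 0.72 pos [0.2897 0.2895 0.2309] ori [1.80e+02 1.00e-01 7.68e+01] w 0.996 F [ 0.6  -0.01 -0.81] q6 -42.6
shift [-0.3323  0.3196  0.0312] twist -1.2
```

Request:
{"method": "move_arm", "body": {"targets": [[-0.04,0.04,0,0],[-0.08,0.08,0,0],[-0.125,0.12,0,0],[-0.165,0.16,0,0],[-0.205,0.2,0,0]]}}

```text
time: 1.35
position: [0.4382, 0.0424, 0.2311]
orientation: [180.0, 0.0, 76.8]
force: [0.9, 1.4, 0.5]
width: 1.003
```

Request:
{"method": "move_arm", "body": {"targets": [[-0.035,0.035,0.01,0],[-0.07,0.065,0.02,-1],[-0.1,0.095,0.03,-1],[-0.127,0.12,0.03,-1],[-0.127,0.12,0.03,-1]]}}

```text
time: 1.98
position: [0.5264, -0.1105, 0.2002]
orientation: [-179.9, 0.0, 77.7]
force: [-0.0, -0.0, 0.4]
width: 1.0
```

```bash
python3 -c "
from h import *
plan(.525,-.107,.2,78)
i=env.camera_info('wrist');a=env.camera('wrist');cv2.imwrite('pics/w1.png',a);np.save('w1.npy',i['view'])"
```

```text
t 1.98 pos [ 0.5264 -0.1105  0.2002] ori [-179.9    0.    77.7] w 1.0 F [-0.03 -0.02  0.37] q6 -97.7
shift [ 0.0031 -0.0021  0.0002] twist -0.3
```

View pics/w1.png

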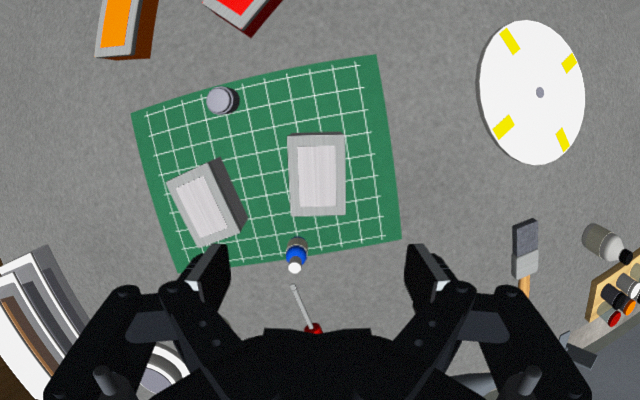

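The wrist view shows the left tin's top corners at about (288,136), (344,134), (345,214), (291,216). The right tin's are near (167,184), (214,163), (241,233), (200,246). The turntable hub is at (540,92).

Run:
```python
from h import *
i=env.camera_info("wrist")
for k,c in dict(L=[(288,136),(344,134),(345,214),(291,216)],R=[(167,184),(213,165),(241,233),(201,246)]).items():
    P=np.array([onz("wrist",p,.049,i)[:2] for p in c],np.float32)*1000
    print(k,P.round().tolist(),P.mean(0),cv2.minAreaRect(P))
print(onz("wrist",(540,92),.03,i))
```

```text
L [[476.0, -127.0], [485.0, -75.0], [565.0, -89.0], [555.0, -143.0]] [ 520.1865  -108.48143] ((520.1695556640625, -108.83772277832031), (54.79332733154297, 80.82791137695312), 79.53984069824219)
R [[493.0, -266.0], [486.0, -208.0], [563.0, -200.0], [569.0, -250.0]] [ 527.5086  -231.05048] ((527.7468872070312, -232.43370056152344), (77.27877807617188, 58.53925323486328), 6.737791061401367)
[0.4757186  0.17611624 0.03      ]
```

Request:
{"method": "move_arm", "body": {"targets": [[0.002,-0.004,0.04,-1],[0.002,-0.004,0.09,-1],[0.002,-0.004,0.13,-1],[0.002,-0.004,0.16,-1],[0.002,-0.004,0.175,-1]]}}

```text
time: 2.65
position: [0.5214, -0.1056, 0.0243]
orientation: [-179.8, 0.0, 78.7]
force: [-0.3, -0.4, 0.2]
width: 1.001
```

```bash
python3 -c "
from h import *
plan(.523,-.108,.012,79)"
```

```text
t 2.65 pos [ 0.5214 -0.1056  0.0243] ori [-179.8    0.    78.7] w 1.001 F [-0.27 -0.35  0.17] q6 -98.5
shift [-0.0021  0.0021  0.0123] twist -0.3
```

Request:
{"method": "move_arm", "body": {"targets": [[-0.002,0.002,0.006,0],[-0.002,0.002,0.012,0],[-0.002,0.002,0.012,0],[-0.002,0.002,0.012,0],[-0.002,0.002,0.012,0]]}}

```text
time: 3.28
position: [0.5231, -0.108, 0.0127]
orientation: [-179.9, 0.0, 78.7]
force: [-0.7, -0.4, -0.5]
width: 1.0
```

Request:
{"method": "move_arm", "body": {"targets": [[0,0,0,0],[0,0,0,0],[0,0,0,0],[0,0,0,0],[0,0,0,0]], "jaw": 0}}

```text
time: 3.9
position: [0.5234, -0.1083, 0.0132]
orientation: [-179.9, 0.0, 78.7]
force: [-1.6, -0.4, 7.4]
width: 0.627
```

Request:
{"method": "move_arm", "body": {"targets": [[0,0,0,0],[0,0,0,0],[0,0,0,0],[0,0,0,0],[0,0,0,0]]}}

```text
time: 4.53
position: [0.5234, -0.1083, 0.0133]
orientation: [-179.9, 0.0, 78.7]
force: [-1.4, -1.2, 1.4]
width: 0.623
```

Gripped at a 53 mm opening, which matches the tin. Now a gentle 5 cm lift.

Request:
{"method": "move_arm", "body": {"targets": [[0,0,-0.008,0],[0,0,-0.02,0],[0,0,-0.034,0],[0,0,-0.046,0],[0,0,-0.052,0]]}}

```text
time: 5.15
position: [0.5237, -0.1084, 0.0664]
orientation: [-180.0, 0.0, 78.7]
force: [0.1, -0.2, -3.9]
width: 0.629
```

Request:
{"method": "move_arm", "body": {"targets": [[0,0,0,0],[0,0,0,0],[0,0,0,0],[0,0,0,0],[0,0,0,0]]}}

```text
time: 5.78
position: [0.5237, -0.1083, 0.0662]
orientation: [-180.0, 0.0, 78.7]
force: [-0.1, -1.2, -2.9]
width: 0.62
```

Request:
{"method": "move_arm", "body": {"targets": [[0,0,0,0],[0,0,0,0],[0,0,0,0],[0,0,0,0],[0,0,0,0]]}}

```text
time: 6.4
position: [0.5237, -0.1083, 0.0662]
orientation: [-180.0, 0.0, 78.7]
force: [0.7, 0.6, -4.6]
width: 0.623
```

```bash
python3 -c "
from h import *
f=[]
for k in range(6):
    f.append(np.r_[env.sense()['force'],env.sense()['joint_torque'][1:3]]); a=env.camera('side')
print(np.array(f).round(2)); cv2.imwrite('pics/lift1.png',a[180:340,260:460]); plan(.523,-.108,.0132,79)"
```

```text
[[ 7.400e-01  6.100e-01 -4.630e+00 -7.006e+01 -5.256e+01]
 [ 9.000e-02 -5.300e-01 -3.660e+00 -7.007e+01 -5.256e+01]
 [-5.000e-01 -7.000e-02 -4.360e+00 -7.006e+01 -5.256e+01]
 [ 1.600e-01 -3.100e-01 -4.070e+00 -7.006e+01 -5.256e+01]
 [-8.000e-01  1.040e+00 -4.210e+00 -7.006e+01 -5.256e+01]
 [-8.200e-01  6.600e-01 -4.110e+00 -7.006e+01 -5.256e+01]]
t 6.7 pos [ 0.5237 -0.1084  0.0662] ori [-180.     0.    78.7] w 0.623 F [-0.73 -0.71 -3.88] q6 -98.6
shift [ 0.0003 -0.0007  0.053 ] twist -0.3
```

View pics/lift1.png

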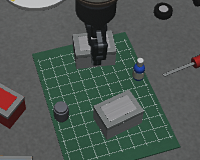

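The left tin is off the mat and weighs about 4.1 N. I'll set it back.

Request:
{"method": "move_arm", "body": {"targets": [[0,0,0.015,0],[0,0,0.03,0],[0,0,0.042,0],[0,0,0.048,0],[0,0,0.051,0]]}}

```text
time: 7.32
position: [0.5236, -0.1083, 0.0148]
orientation: [-179.9, 0.0, 78.7]
force: [0.1, -0.1, -4.3]
width: 0.625
```

Request:
{"method": "move_arm", "body": {"targets": [[0,0,0.001,0],[0,0,0.002,0],[0,0,0.002,0],[0,0,0.002,0],[0,0,0.002,0]]}}

```text
time: 7.95
position: [0.5239, -0.1084, 0.0132]
orientation: [-180.0, 0.0, 78.7]
force: [-1.4, 0.1, 5.3]
width: 0.621
```

Request:
{"method": "move_arm", "body": {"targets": [[0,0,0,0],[0,0,0,0],[0,0,0,0],[0,0,0,0],[0,0,0,0]], "jaw": 100}}

```text
time: 8.57
position: [0.5238, -0.1085, 0.0132]
orientation: [-180.0, 0.0, 78.7]
force: [-0.2, 0.7, -0.1]
width: 1.0
```

Request:
{"method": "move_arm", "body": {"targets": [[0,0,-0.02,0],[0,0,-0.05,0],[0,0,-0.09,0],[0,0,-0.12,0],[0,0,-0.14,0]]}}

```text
time: 9.2
position: [0.5242, -0.1084, 0.1548]
orientation: [179.9, 0.1, 78.7]
force: [-0.5, -0.3, 0.7]
width: 0.999
```

```bash
python3 -c "
from h import *
plan(.527,-.236,.15,101)"
```

```text
t 9.2 pos [ 0.5242 -0.1084  0.1548] ori [1.799e+02 1.000e-01 7.870e+01] w 0.999 F [-0.46 -0.28  0.65] q6 -98.6
shift [-0.1246  0.0277  0.005 ] twist -22.3
```

Request:
{"method": "move_arm", "body": {"targets": [[-0.03,0.006,-0.02,-5],[-0.06,0.013,-0.04,-10],[-0.09,0.02,-0.04,-16],[-0.115,0.026,-0.04,-22],[-0.125,0.028,-0.04,-22]]}}

```text
time: 9.82
position: [0.527, -0.2375, 0.1947]
orientation: [180.0, 0.1, 100.7]
force: [0.1, 0.7, -0.5]
width: 1.002
```

Request:
{"method": "move_arm", "body": {"targets": [[0,0,0,0],[0,0,0,0],[0,0,0,0],[0,0,0,0],[0,0,0,0]]}}

```text
time: 10.45
position: [0.5271, -0.2373, 0.1948]
orientation: [180.0, 0.1, 100.7]
force: [0.1, -0.7, 0.8]
width: 1.003
```

```bash
python3 -c "
from h import *
plan(.527,-.236,.2,101)
a=env.camera('wrist');cv2.imwrite('pics/w2.png',a)"
```

```text
t 10.45 pos [ 0.5271 -0.2373  0.1948] ori [1.800e+02 1.000e-01 1.007e+02] w 1.003 F [ 0.11 -0.72  0.78] q6 -132.5
shift [ 0.0012  0.0002 -0.0052] twist -0.3
```

View pics/w2.png

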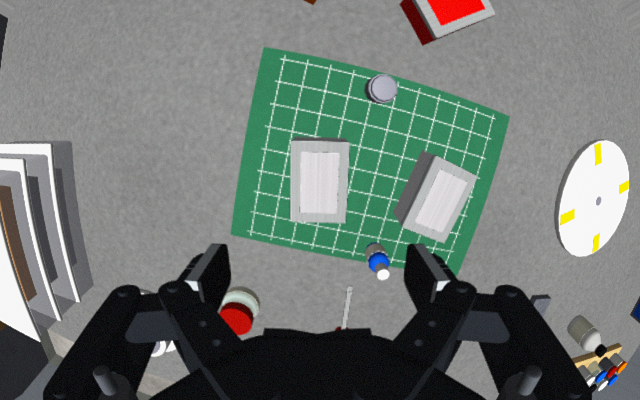

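The left tin is standing on the mat at (437,198). The right tin's top corners are at about (291,141), (349,142), (346,222), (291,220).

Run:
```python
from h import *
i=env.camera_info("wrist")
P=np.array([onz("wrist",p,.049,i)[:2] for p in [(291,141),(349,142),(346,222),(291,220)]],np.float32)*1000
print(P.mean(0),cv2.minAreaRect(P))
x,y=P.mean(0)/1000
plan(x,y,.0132,102)
```

```text
[ 526.1106  -235.26526] ((526.421630859375, -235.2128143310547), (79.97225189208984, 55.119163513183594), 9.667279243469238)
t 10.5 pos [ 0.527  -0.2373  0.1948] ori [1.800e+02 1.000e-01 1.007e+02] w 0.999 F [ 0.95 -0.39  0.19] q6 -132.5
shift [ 0.0024 -0.0006  0.1816] twist -1.3
```

Request:
{"method": "move_arm", "body": {"targets": [[0.002,-0.001,0.04,0],[0.002,-0.001,0.09,0],[0.002,-0.001,0.13,0],[0.002,-0.001,0.16,0],[0.002,-0.001,0.175,0]]}}

```text
time: 11.12
position: [0.5254, -0.2354, 0.0183]
orientation: [-180.0, 0.0, 100.6]
force: [-0.2, 0.1, 0.5]
width: 1.002
```

Request:
{"method": "move_arm", "body": {"targets": [[0,0,0.004,0],[0,0,0.007,0],[0,0,0.007,0],[0,0,0.007,0],[0,0,0.007,0]]}}

```text
time: 11.75
position: [0.5255, -0.2355, 0.0117]
orientation: [-180.0, 0.0, 100.6]
force: [-0.5, -0.3, 0.3]
width: 0.997
```

Request:
{"method": "move_arm", "body": {"targets": [[0,0,0,0],[0,0,0,0],[0,0,0,0],[0,0,0,0],[0,0,0,0]], "jaw": 0}}

```text
time: 12.38
position: [0.5257, -0.2356, 0.0122]
orientation: [180.0, 0.1, 100.7]
force: [-0.6, 0.8, 6.0]
width: 0.625
```

Request:
{"method": "move_arm", "body": {"targets": [[0,0,0,0],[0,0,0,0],[0,0,0,0],[0,0,0,0],[0,0,0,0]]}}

```text
time: 13.0
position: [0.5257, -0.2356, 0.0122]
orientation: [180.0, 0.1, 100.6]
force: [-0.3, 0.2, 2.6]
width: 0.625
```

Request:
{"method": "move_arm", "body": {"targets": [[0,0,-0.008,0],[0,0,-0.02,0],[0,0,-0.034,0],[0,0,-0.046,0],[0,0,-0.052,0]]}}

```text
time: 13.62
position: [0.526, -0.2357, 0.0654]
orientation: [179.9, 0.1, 100.7]
force: [-0.4, 0.2, -1.5]
width: 0.625
```

Request:
{"method": "move_arm", "body": {"targets": [[0,0,0,0],[0,0,0,0],[0,0,0,0],[0,0,0,0],[0,0,0,0]]}}

```text
time: 14.25
position: [0.5259, -0.2357, 0.0653]
orientation: [179.9, 0.1, 100.6]
force: [-0.1, 0.7, -0.7]
width: 0.625
```

Request:
{"method": "move_arm", "body": {"targets": [[0,0,0,0],[0,0,0,0],[0,0,0,0],[0,0,0,0],[0,0,0,0]]}}

```text
time: 14.88
position: [0.5259, -0.2357, 0.0653]
orientation: [179.9, 0.1, 100.7]
force: [0.4, -0.1, -1.8]
width: 0.625
```

```bash
python3 -c "
from h import *
f=[]
for k in range(6):
    f.append(env.sense()['force']); a=env.camera('side')
print(np.array(f).round(2)); plan(.526,-.2356,.0122,101)"
```

```text
[[ 0.36 -0.15 -1.83]
 [ 0.55  0.41 -0.96]
 [-0.08  0.62 -1.2 ]
 [-0.07 -0.57 -1.11]
 [-0.24  0.09 -1.21]
 [-0.27  0.28 -1.35]]
t 15.18 pos [ 0.5259 -0.2357  0.0653] ori [1.799e+02 1.000e-01 1.006e+02] w 0.623 F [ 0.6  -0.11 -1.45] q6 -132.4
shift [0.0002 0.0001 0.0531] twist -0.4
```

The right tin weighs about 1.3 N against 4.1 N for the left, so the left tin is the heavy one. I'll set the right tin down and go back to the left.

Request:
{"method": "move_arm", "body": {"targets": [[0,0,0.015,0],[0,0,0.03,0],[0,0,0.042,0],[0,0,0.048,0],[0,0,0.051,0]]}}

```text
time: 15.8
position: [0.5259, -0.2358, 0.0138]
orientation: [180.0, 0.1, 100.7]
force: [-0.7, 0.2, -1.1]
width: 0.63
```

Request:
{"method": "move_arm", "body": {"targets": [[0,0,0.001,0],[0,0,0.002,0],[0,0,0.002,0],[0,0,0.002,0],[0,0,0.002,0]]}}

```text
time: 16.42
position: [0.5262, -0.2359, 0.0122]
orientation: [179.9, 0.1, 100.6]
force: [-0.6, -0.4, 5.7]
width: 0.629
```

Request:
{"method": "move_arm", "body": {"targets": [[0,0,0,0],[0,0,0,0],[0,0,0,0],[0,0,0,0],[0,0,0,0]], "jaw": 100}}

```text
time: 17.05
position: [0.5261, -0.2358, 0.0122]
orientation: [179.9, 0.1, 100.7]
force: [-1.1, -0.1, -0.1]
width: 1.001
```

Request:
{"method": "move_arm", "body": {"targets": [[0,0,-0.02,0],[0,0,-0.05,0],[0,0,-0.09,0],[0,0,-0.12,0],[0,0,-0.14,0]]}}

```text
time: 17.68
position: [0.5262, -0.2358, 0.1539]
orientation: [179.9, 0.2, 100.7]
force: [0.1, -0.2, -0.0]
width: 0.999
```

```bash
python3 -c "
from h import *
plan(.5238,-.1084,.15,78.7)"
```

```text
t 17.68 pos [ 0.5262 -0.2358  0.1539] ori [179.9   0.2 100.7] w 0.999 F [ 0.06 -0.23 -0.02] q6 -132.4
shift [0.1256 0.0212 0.0036] twist 22.0
```

Request:
{"method": "move_arm", "body": {"targets": [[0.03,0.005,0,5],[0.06,0.01,0,10],[0.09,0.015,0,16],[0.115,0.02,0,22],[0.126,0.021,0,22]]}}

```text
time: 18.3
position: [0.5235, -0.107, 0.1536]
orientation: [179.8, 0.1, 78.7]
force: [0.5, -0.9, -0.5]
width: 0.998
```

Request:
{"method": "move_arm", "body": {"targets": [[0,0,0,0],[0,0,0,0],[0,0,0,0],[0,0,0,0],[0,0,0,0]]}}

```text
time: 18.92
position: [0.5235, -0.1073, 0.1536]
orientation: [179.8, 0.1, 78.7]
force: [0.4, -0.8, -0.7]
width: 1.001
```

```bash
python3 -c "
from h import *
plan(.5238,-.1084,.013,78.7)
a=env.camera('wrist');cv2.imwrite('pics/w3.png',a)"
```

```text
t 18.93 pos [ 0.5235 -0.1073  0.1536] ori [1.798e+02 1.000e-01 7.870e+01] w 1.001 F [ 0.36 -0.76 -0.7 ] q6 -98.5
shift [-8.000e-04  1.000e-04  1.406e-01] twist 0.0
```

View pics/w3.png

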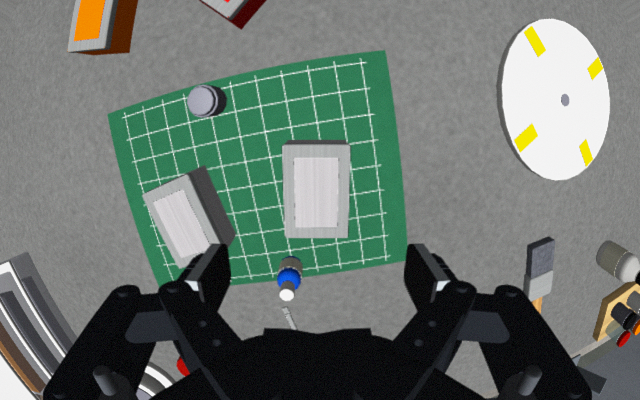

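Both tins stand on the mat, with the left one square between the fingers at (316,190) and the right one at (187,220). Descending and gripping.

Request:
{"method": "move_arm", "body": {"targets": [[-0.001,0,0.035,0],[-0.001,0,0.075,0],[-0.001,0,0.11,0],[-0.001,0,0.13,0],[-0.001,0,0.137,0]]}}

```text
time: 19.6
position: [0.5232, -0.1084, 0.0156]
orientation: [179.9, 0.1, 78.7]
force: [-0.3, -0.3, -0.1]
width: 0.998
```

Request:
{"method": "move_arm", "body": {"targets": [[0,0,0.002,0],[0,0,0.003,0],[0,0,0.003,0],[0,0,0.003,0],[0,0,0.003,0]]}}

```text
time: 20.23
position: [0.5233, -0.1084, 0.0128]
orientation: [179.9, 0.1, 78.7]
force: [-0.6, -0.3, -0.5]
width: 1.003
```

Request:
{"method": "move_arm", "body": {"targets": [[0,0,0,0],[0,0,0,0],[0,0,0,0],[0,0,0,0],[0,0,0,0]], "jaw": 0}}

```text
time: 20.85
position: [0.5234, -0.1084, 0.0131]
orientation: [179.9, 0.1, 78.7]
force: [-1.8, 0.8, 6.0]
width: 0.62
```

Request:
{"method": "move_arm", "body": {"targets": [[0,0,0,0],[0,0,0,0],[0,0,0,0],[0,0,0,0],[0,0,0,0]]}}

```text
time: 21.48
position: [0.5234, -0.1084, 0.0131]
orientation: [179.9, 0.1, 78.7]
force: [-1.9, 1.0, 2.4]
width: 0.627
```

Request:
{"method": "move_arm", "body": {"targets": [[0,0,-0.012,0],[0,0,-0.04,0],[0,0,-0.075,0],[0,0,-0.11,0],[0,0,-0.128,0]]}}

```text
time: 22.1
position: [0.5235, -0.1083, 0.1432]
orientation: [179.7, 0.1, 78.7]
force: [-0.4, 0.2, -3.5]
width: 0.619
```

```bash
python3 -c "
from h import *
plan(.478,.174,.141,90)"
```

```text
t 22.1 pos [ 0.5235 -0.1083  0.1432] ori [1.797e+02 1.000e-01 7.870e+01] w 0.619 F [-0.42  0.18 -3.51] q6 -98.6
shift [ 0.268  -0.0998  0.0013] twist -11.3
```

Request:
{"method": "move_arm", "body": {"targets": [[0.012,-0.005,0,0],[0.036,-0.014,0,0],[0.068,-0.025,0,0],[0.1,-0.037,0,0],[0.132,-0.049,0,0]]}}

```text
time: 22.72
position: [0.5, 0.0325, 0.1411]
orientation: [179.9, 0.1, 78.7]
force: [0.0, -0.2, -3.6]
width: 0.624
```

Request:
{"method": "move_arm", "body": {"targets": [[0.03,-0.011,0,0],[0.06,-0.022,0,0],[0.088,-0.033,0,0],[0.11,-0.041,0,0],[0.122,-0.046,0,0]]}}

```text
time: 23.35
position: [0.4775, 0.1625, 0.1395]
orientation: [180.0, 0.1, 78.8]
force: [0.0, 0.1, -3.4]
width: 0.63
```

```bash
python3 -c "
from h import *
plan(.478,.174,.14,78.7)"
```

```text
t 23.35 pos [0.4775 0.1625 0.1395] ori [1.80e+02 1.00e-01 7.88e+01] w 0.63 F [ 0.    0.15 -3.4 ] q6 -68.7
shift [ 0.0114 -0.0018 -0.0006] twist 0.1
```

Request:
{"method": "move_arm", "body": {"targets": [[0.004,-0.001,0,0],[0.008,-0.002,0,0],[0.011,-0.002,0,0],[0.011,-0.002,0,0],[0.011,-0.002,0,0]]}}

```text
time: 23.98
position: [0.4778, 0.1734, 0.1394]
orientation: [180.0, 0.1, 78.8]
force: [-0.2, -0.6, -4.0]
width: 0.621
```

Request:
{"method": "move_arm", "body": {"targets": [[0,0,0,0],[0,0,0,0],[0,0,0,0],[0,0,0,0],[0,0,0,0]]}}

```text
time: 24.6
position: [0.4778, 0.1734, 0.1395]
orientation: [180.0, 0.1, 78.8]
force: [-0.1, 1.2, -4.4]
width: 0.626
```

```bash
python3 -c "
from h import *
plan(.478,.174,.14,78.7)
a=env.camera('side');b=env.camera('scene');cv2.imwrite('pics/end.png',np.hstack([a[60:360,180:500],b[60:360,150:470]]))
print(env.sense()['force'],abs(env.sense()['qvel']).max())"
```

```text
t 24.6 pos [0.4778 0.1734 0.1395] ori [1.80e+02 1.00e-01 7.88e+01] w 0.626 F [-0.05  1.2  -4.41] q6 -67.4
shift [ 0.0006  0.0001 -0.0005] twist 0.1
[-0.01717379  0.9158637  -4.53053486] 0.1010390058690483
```

View pics/end.png

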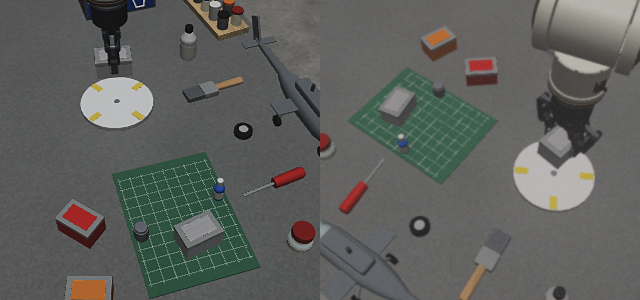

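The final picture shows the heavy tin held upright over the turntable (crop positions (113,62) and (557,145)). The light tin stands on the mat at (199,232), and the clutter looks untouched.

```bash
python3 -c "
from rig import env
print(env.sign_off())"
```

```text
the job is handed in; nothing more can be done
None
```

The left-hand tin is the heavy one, and I handed the job in with the arm holding it over the middle of the turntable. I lifted each tin about 5 cm and set it back; the left read about 4.1 N and the right about 1.3 N.

Last checks, at 24.6 s:
- **Position:** the gripper was at (0.478, 0.173), against a turntable middle measured at about (0.479, 0.174). The tin's underside was about 10 cm above the turntable.
- **Grip:** the tool was vertical, the jaws were open about 53 mm (the tin is 54 mm wide) and the joints were nearly still. The load read 4.4–4.5 N, a little above the first weighing but within the sensor noise.
- **Rest of the bench:** the last pictures show the lighter tin standing on the mat and the clutter looking undisturbed.

The corner labels for the two tins came out swapped in the scene view, but the positions matched the other cameras. The wrist camera's first angled look at the right tin was rough (yaw 7° against 12°), and a closer look from above gave about 10°. No check failed; signing off gives no verdict.

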